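# Set the length stop and register the blank for sawing

### The job

Set the sawing board up for the next cut, pushing only and picking nothing up: press down the brake pad in the middle of the length stop, keep it pressed while you push the stop along its track until it is right up against the setting block that carries the upright pointer, then let go so that the brake holds it there. Then gently push the wooden blank flat against the fence and along it until its end touches the stop's plate. Never force the stop along with its brake on, never lift or tip the blank, and leave the other things where they are.

Things in the scene. Friction and masses are not known exactly. Their poses are not given: they have to be found in the camera images.
- saw_board: Fixed sawing board; origin on the bench top, x square to the fence, y along it. Plywood base x -130..+70, y -239..+261 mm, top at z = 12. Wooden fence: front face (towards -x, the robot) at x = +30, z 12 to 38; saw kerf across at y = -45. On the fence an aluminium T-track, centre x = +50, y -41..+255, top z = 50, carrying the length stop and two setting blocks.
- length_stop (a joint): Slide of the length stop along the track (m), grows to the board's +y; at 0 its middle is at y = +111 mm of saw_board. Grey carriage 72 mm long (y), 52 wide; black pad between two raised ends (tops z = 72, 52 mm apart) that may be pushed on. Brake on: 35 to 55 N to shift it; pad pressed: about 2 N. The two setting blocks stop it firmly.
- brake_pad (a joint): Travel of the brake pad (m): 0 up, brake on; 0.006 fully down. It is sprung: the brake is free from about 0.0035 (about 10 N), fully down takes about 11 N; it springs up when let go.
- pad_top (a point): Centre of the flat top of the black ribbed brake pad in the middle of the length stop (moves with both). Pad 36 (x) x 50 (y) mm, 69 mm above the bench when up, at x = +50 mm of saw_board. Axes as saw_board.
- stop_plate_face (a point): Middle of the length stop's stop face: a steel plate 36 mm wide (x) that hangs in front of the fence at the carriage's -y end and faces -y, from z = 14 to 53 mm of saw_board. It lies 36 mm to -y of the pad's centre, at x = +6 mm of saw_board. Axes as saw_board.
- pointer_block: The marked setting block: dark steel, 50 (x) x 22 (y) x 14 mm above the track, with an upright bright pointed plate at its back, leaning away from the robot (22 mm wide, tip 43 mm above the track). Fixed on the track at either end of the stop's travel. Origin at its centre on the track's top (z = 50 mm), axes as saw_board. The stop touches it when the pad's centre is 47 mm from this origin.
- plain_block: The other setting block: the same without a pointer, at the other end of the stop's travel. Same frame. Not used for this cut.
- blank: Loose planed dark wooden blank, 44 (x) x 200 (y) x 28 mm, about 0.17 kg, lying on the base in front of the fence, on the -y side of the length stop, a bit off the fence and askew. Origin at the centre of its underside, y along it. Its +y end goes against the stop plate, its +x side against the fence.
- cut_piece: Loose maple offcut 45 x 90 x 30 mm lying on the base's front left part. Leave it.
- tape_measure: Loose tape measure 38 x 95 x 66 mm, at the right. Leave it.
- screw_cup: Loose turquoise cup, 64 mm wide, 62 mm high, at the front left of the bench. Leave it.
- masking_tape: Loose roll of tape, 98 mm across, 24 mm high, just behind the board. Leave it.
- sanding_block: Loose sanding block 64 x 117 x 28 mm, just behind the board. Leave it.

How it is judged:
By the outcome, as a careful person would: the job done as asked, in the order asked, and still so for the second after the job is handed in, with the robot touching nothing.
It also fails if it takes over 64 s, if anything falls off the work surface, if the arm or the gripper's body presses on something with over 40 N, if the wrist force passes 120 N, or if a joint passes its speed limit or range.

### The arm

A 7-joint arm with a two-finger parallel gripper is mounted at the origin on the work surface; the furniture and walls round the work are solid. World frame = base frame: x ahead of the robot, y to its left, z up, the work surface at z = 0. Lengths are in m, angles in rad, forces in N, time in s.
With the tool pointing down it reaches from about 0.35 to 0.9 m from the base axis. Payload 19.9 kg.
Tool frame: the origin (TCP) lies midway between the tips of the shut fingers; the grasp point (between the pads) lies 19 mm behind it (r.hold_point_z is the distance from the TCP to the grasp point, in m); z points along the fingers, y is the line along which they close (so a half turn about z gives the same grasp; the last joint's range is limited). The gripper opens to 94 mm and grips with 3 to 60 N. Pads are 16 mm wide; open, the fingers measure 119 mm over their backs; the gripper's body (75 mm by 177 mm) begins 78 mm behind the grasp point.
Start: joints at [1.282, 0.417, -0.01, 1.614, 0.005, 1.111, -0.053], TCP at [0.153, -0.606, 0.205] pointing down, gripper open.
Joint ranges: [-2.81, 2.81], [-0.39, 2.02], [-1.27, 1.25], [0.06, 2.57], [-1.19, 4.33], [0.19, 2], [-2.82, 2.82]. Speed limits (rad/s): [1.89, 1.89, 2.39, 2.39, 3.01, 3.01, 3.01].

### API

Orientations are given as a rotation vector (axis times angle).
In Python, from workcell import r, viewer gives the robot as it stands.
- The arm moves only by the shell command python3 -m handwheel 'ROWS' [FORCE]. ROWS is text: rows parted by semicolons, each of 5 numbers parted by spaces: the shift along the tool's x, y, z as a fraction of full scale, then the turn about the tool's z as a fraction of full scale, then the gripper command: -1 is shut, 1 is fully open, values between are in proportion. A call has 1 to 12 rows; each row shifts and turns the commanded pose from where the row before left it, along the tool's axes as they then stand; what a row does not reach is not made up. Full scale, the value 1, is 40 mm for a shift and 0.15 rad for a turn. A row lasts 1/10 s, in which the tool goes at most 50 mm and 8.59 degrees, less where a joint would pass 70% of its speed; a pose out of reach is approached as far as the arm can. A call with a number of a shift or a turn outside -1 to 1 is refused whole. A call with a gripper value outside its range is refused whole. The fingers move at their own pace and stop on an object; FORCE is the grip in N (left out, the last holds). Time passes only in rows, so rows that do not move let the fingers close. It gives the time, the measured TCP pose, the force, the opening and the grip force at its end, in the units of the state.
- r.state(): the state, without advancing time (a new reading comes with each control period).
- viewer.grab_frame(name): name is "side" or "top"; returns (picture, depth): 420x560x3 uint8, red, green, blue; 420x560 float32, m along the optical axis (not along the pixel's ray), 0 where there is no reading.
- viewer.calibration(name): a dict with "vertical_fov" (degrees; the focal length in pixels is half the picture's height over the tangent of half this angle, whatever the lens; pixels are square), "cx", "cy" (the principal point, pixels), "k1" (the pictures are not rectified: a ray, as slopes to the right and down, at radius r is drawn at 1 + k1 r^2 times it, then the intrinsics apply), "camera_from_world" (4x4, takes a point from world to camera coordinates). Camera axes: x right, y down, z forward; pixel columns grow to the right and rows downward; lengths in m; the calibration is good to about 2 mm. A picture is of the moment at which its call begins. calibration takes no time and is no camera call.
- r.sign_off(): hands the job in; it is judged then, once.
The state is a dict: "time_s": time; "q": joint angles; "joint_vel": joint speeds; "joint_torque": joint torques, N m; "tcp_pos": TCP position; "tool_rot": TCP orientation; "force": force on the tool from outside, world axes, zero at the start; "ft_torque": the same for the moment, N m; "grip_width": opening from 0.0 (shut) to 1.0 (fully open); "grip_force": force on a finger pad.
Only numpy, scipy, OpenCV 4.12 (cv2) and the standard library are available. Lean on these libraries where they do the work, as an engineer would, in place of code of your own. Each camera call takes 0.05 s, during which the arm holds its last target. There are 200 camera calls.

## Working session

There is one attempt and no reset: what is moved stays moved. The work goes in short steps, Python scripts to look and compute and a shell command to move; the robot and the scene stay as the last step left them, time stands still between calls to the robot, and variables do not carry over. Pictures are saved under pics/ and viewed, at most 10 in all, crops included, and the job is handed in when it is done.

```bash
ls; mkdir -p pics
python3 - <<'E'
from workcell import r, viewer
import cv2,numpy as np
for n in("top","side"):
    p,d=viewer.grab_frame(n); np.savez(f"pics/{n}0.npz",p=p,d=d)
    cv2.imwrite(f"pics/{n}0.png",p[:,:,::-1]); c=viewer.calibration(n); print(c)
print(r.state())
E
```

```text
pics
{'vertical_fov': 57.879795358953196, 'cx': 274.18790669247255, 'cy': 214.54770719389157, 'k1': -0.010344070450384716, 'camera_from_world': array([[-0.00399732, -0.99968045,  0.0249602 , -0.05190047],
       [-0.99906553,  0.00291817, -0.04312254,  0.57277644],
       [ 0.04303592, -0.02510925, -0.99875795,  1.0563811 ],
       [ 0.        ,  0.        ,  0.        ,  1.        ]])}
{'vertical_fov': 55.96761374894516, 'cx': 281.1675299716404, 'cy': 207.8713537007953, 'k1': -0.06837167696890555, 'camera_from_world': array([[ 0.95246389, -0.3046223 ,  0.00421724, -0.57115545],
       [-0.19572424, -0.62246271, -0.7577811 ,  0.14655078],
       [ 0.2334621 ,  0.72093372, -0.65249522,  0.97854311],
       [ 0.        ,  0.        ,  0.        ,  1.        ]])}
{'time_s': 0.1, 'q': array([ 1.28148508,  0.41790466, -0.01032473,  1.6141171 ,  0.00470146,
        1.11068621, -0.05303738]), 'joint_vel': array([ 0.00021023, -0.00217515,  0.00044219, -0.00148794, -0.00061042,
        0.00049972, -0.00129351]), 'joint_torque': array([ 1.66644819e-03, -8.52586770e+01,  6.39309324e-01, -4.26698506e+01,
       -4.89653915e-02,  1.63935096e-02,  1.61346807e-04]), 'tcp_pos': array([ 0.15321992, -0.60557789,  0.20489243]), 'tool_rot': array([-3.11644697e+00, -3.88119610e-01,  3.32584824e-04]), 'force': array([-0.22645943,  0.64173511, -0.37764587]), 'ft_torque': array([-0.08425202, -0.000891  ,  0.04616775]), 'grip_force': 0.0, 'grip_width': 1.0032179860426687}
```

View pics/top0.png

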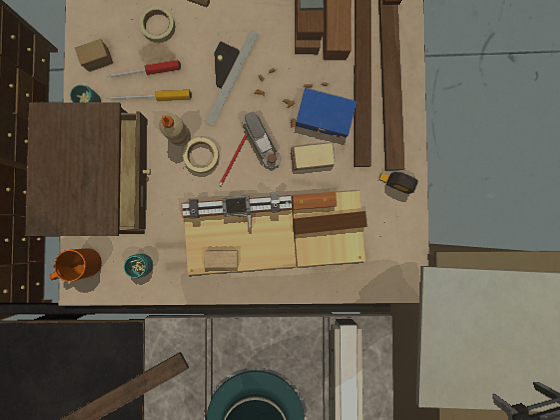

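View pics/side0.png

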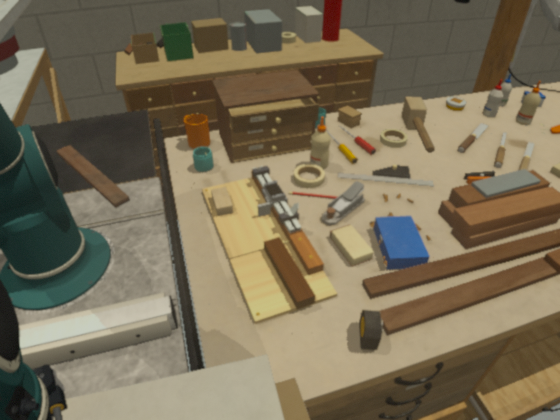

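The top view shows the board at about (186–366, 191–276), with the stop's pad near (236,205), setting blocks near (193,208) and (286,201), and the blank near (330,222). The side view shows the same board at (200–330, 165–315). I'll zoom in on both.

Run:
```python
import cv2,numpy as np
a=np.load("pics/top0.npz")['p'][180:285,175:375]; b=np.load("pics/side0.npz")['p'][155:315,195:345]
cv2.imwrite("pics/t1.png",cv2.resize(a[:,:,::-1],None,fx=4,fy=4,interpolation=cv2.INTER_CUBIC))
cv2.imwrite("pics/s1.png",cv2.resize(b[:,:,::-1],None,fx=3.75,fy=3.75,interpolation=cv2.INTER_CUBIC))
```

```text
(no output)
```

View pics/t1.png

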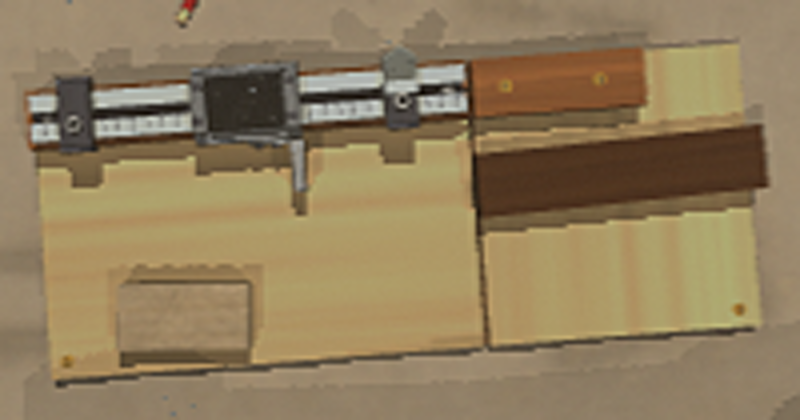

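View pics/s1.png

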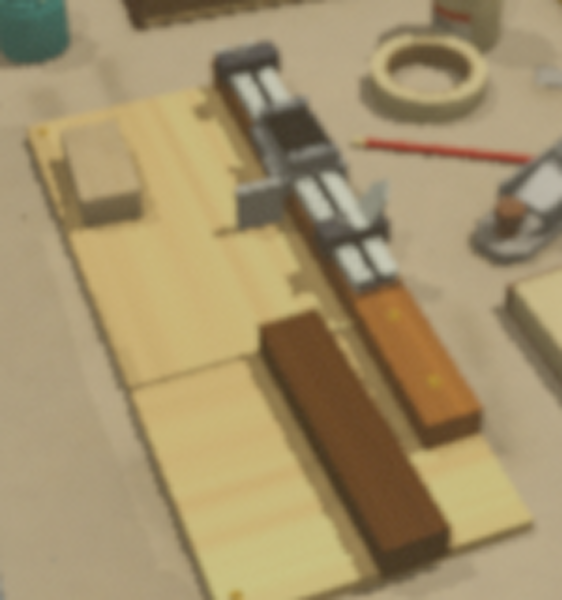

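Crops: the stop's pad is at t1 (247,103). The pointer block, with its bright upright plate, is at t1 (402,100), which is the −y side, and the plain block is at (75,112). The blank's top corners are about (478,155), (763,126), (767,186) and (480,217). The plate hangs at (300,175).

```bash
cat > h.py <<'E'
import numpy as np,cv2
from workcell import r,viewer
from scipy.optimize import least_squares
def cam(n):
    c=viewer.calibration(n);f=210/np.tan(np.radians(c['vertical_fov']/2))
    return np.array([[f,0,c['cx']],[0,f,c['cy']],[0,0,1]]),np.array([c['k1'],0,0,0,0.]),c['camera_from_world']
def proj(n,P):
    K,D,T=cam(n);return cv2.projectPoints(np.float64(P).reshape(-1,3),cv2.Rodrigues(T[:3,:3])[0],T[:3,3],K,D)[0].reshape(-1,2)
def ray(n,uv,z):
    K,D,T=cam(n);s=cv2.undistortPoints(np.float64(uv).reshape(-1,1,2),K,D).reshape(-1,2)
    d=np.c_[s,np.ones(len(s))]@T[:3,:3];o=-T[:3,:3].T@T[:3,3]
    return o+d*((z-o[2])/d[:,2])[:,None]
def tc(p):return (np.float64(p)+.5)/4-.5+[175,180]
def sc(p):return (np.float64(p)+.5)/3.75-.5+[195,155]
def b2w(b,P):
    P=np.float64(P).reshape(-1,3)/1000;c,s=np.cos(b[2]),np.sin(b[2])
    return np.c_[b[0]+c*P[:,0]-s*P[:,1],b[1]+s*P[:,0]+c*P[:,1],P[:,2]]
def w2b(b,W):
    W=np.float64(W).reshape(-1,3);d=W[:,:2]-b[:2];c,s=np.cos(b[2]),np.sin(b[2])
    return 1000*np.c_[c*d[:,0]+s*d[:,1],-s*d[:,0]+c*d[:,1],W[:,2]]
E
python3 - <<'E'
from h import *
TP=[(55,379),(760,327),(740,42),(488,347),(30,92),(34,148),(467,65),(470,113)]
TB=[(-130,261,12),(-130,-239,12),(70,-239,12),(-130,-45,12),(64,255,50),(36,255,50),(64,-41,50),(36,-41,50)]
SP=[(531,522),(28,130),(133,387)];SB=[(70,-239,12),(-130,261,12),(-130,-45,12)]
f=lambda b:np.r_[(proj('top',b2w(b,TB))-tc(TP)).ravel(),(proj('side',b2w(b,SB))-sc(SP)).ravel()]
for g in (1,):
    s=least_squares(f,[.55,-.1,0],loss='soft_l1');b=s.x;print(b,np.degrees(b[2]));print(f(b).reshape(-1,2).round(1).tolist())
np.save('board.npy',b)
print('pad',w2b(b,ray('top',tc([(247,103),(208,74),(285,71),(288,130),(210,136)]),.069)).round(1).tolist())
print('ends',w2b(b,ray('top',tc([(191,100),(299,95)]),.072)).round(1).tolist())
print('blocks',w2b(b,ray('top',tc([(402,110),(388,115),(418,110),(75,112)]),.064)).round(1).tolist())
print('blank T',w2b(b,ray('top',tc([(478,155),(763,126),(767,186),(480,217)]),.04)).round(1).tolist())
print('blank S',w2b(b,ray('side',sc([(262,328),(318,310),(448,530),(385,560)]),.04)).round(1).tolist())
print('pad S',w2b(b,ray('side',sc([(272,115),(298,106),(332,140),(300,151)]),.069)).round(1).tolist())
print(b2w(b,[(50,111,69),(50,60,69),(-150,-100,30),(30,0,40)]).round(4).tolist())
E
```

```text
[ 0.5535857  -0.06326296  0.06708107] 3.843462434025878
[[-0.9, 0.1], [0.6, -0.1], [-0.1, 0.7], [0.2, -0.0], [0.3, 1.4], [-0.1, -2.3], [-0.1, 0.6], [-0.1, -1.2], [0.7, -0.3], [-0.1, -0.9], [-0.5, 0.7]]
pad [[48.7, 108.5, 69.0], [69.9, 133.0, 69.0], [68.3, 81.8, 69.0], [28.9, 82.5, 69.0], [28.5, 134.4, 69.0]]
ends [[53.1, 145.1, 72.0], [51.4, 73.5, 72.0]]
blocks [[37.2, 5.6, 64.0], [34.5, 15.2, 64.0], [36.5, -5.1, 64.0], [51.0, 223.5, 64.0]]
blank T [[4.1, -45.1, 40.0], [10.3, -243.3, 40.0], [-31.2, -242.7, 40.0], [-38.4, -43.3, 40.0]]
blank S [[-38.0, -48.7, 40.0], [3.1, -46.5, 40.0], [7.7, -244.2, 40.0], [-35.1, -250.0, 40.0]]
pad S [[36.0, 132.9, 69.0], [58.3, 136.3, 69.0], [67.0, 88.2, 69.0], [40.3, 84.6, 69.0]]
[[0.596, 0.0508, 0.069], [0.5995, -0.0, 0.069], [0.4106, -0.1731, 0.03], [0.5835, -0.0613, 0.04]]
```

```bash
python3 -m handwheel '0 0 0 0.6 -1;0 0 0 0.6 -1;0.6 -0.77 0 0 -1;0.6 -0.77 0 0 -1;0.6 -0.77 0 0 -1;0.6 -0.77 0 0 -1;0.6 -0.77 0 0 -1;0.6 -0.77 0 0 -1;0.6 -0.77 0 0 -1;0.6 -0.77 0 0 -1;0.6 -0.77 0 0 -1;0.6 -0.77 0 0 -1' 40
python3 -m handwheel '0.6 -0.77 0 0 -1;0.6 -0.77 0 0 -1;0.6 -0.77 0 0 -1;0.6 -0.77 0 0 -1;0.6 -0.77 0 0 -1;0.6 -0.77 0 0 -1;0.6 -0.77 0 0 -1;0.6 -0.77 0 0 -1;0 0 0 0 -1;0 0 0 0 -1'
cat > st.py <<'E'
from h import *
b=np.load('board.npy');s=r.state();R=cv2.Rodrigues(np.float64(s['tool_rot']))[0]
c,n=np.cos(b[2]),np.sin(b[2]);F=s['force']
print('t',round(s['time_s'],2),'board',w2b(b,[s['tcp_pos']]).round(1),'toolx yaw err deg',np.degrees(np.arctan2(R[1,0],R[0,0])-b[2]).round(2),'F board',np.round([c*F[0]+n*F[1],-n*F[0]+c*F[1],F[2]],1),'grip',round(s['grip_width'],2),'tilt',R[:,2].round(3))
E
python3 st.py
```

```text
time_s: 1.3
tcp_pos: [0.3724, -0.2808, 0.2054]
tool_rot: [-3.14, -0.106, 0.0]
force: [-0.5, -0.4, -0.0]
grip_width: 0.019
grip_force: 0.0
time_s: 2.3
tcp_pos: [0.5466, -0.023, 0.2049]
tool_rot: [-3.139, -0.109, 0.002]
force: [0.0, -0.3, -0.8]
grip_width: 0.004
grip_force: 0.0
t 2.3 board [[ -4.3  40.7 204.9]] toolx yaw err deg 0.12 F board [ 0.  -0.3 -0.8] grip 0.0 tilt [-0.001  0.    -1.   ]
```

```bash
python3 -m handwheel '0.68 -0.77 0 0 -1;0.67 -0.76 0 0 -1;0 0 0.7 0 -1;0 0 0.7 0 -1;0 0 0.7 0 -1;0 0 0.5 0 -1;0 0 0 0 -1;0 0 0 0 -1;0 0 0 0 -1'
python3 st.py
python3 - <<'E'
from h import *
p,d=viewer.grab_frame('side');q,_=viewer.grab_frame('top')
a=cv2.resize(p[120:240,210:340],None,fx=4,fy=4,interpolation=cv2.INTER_CUBIC)
cv2.imwrite('pics/s2.png',a[:,:,::-1])
E
```

```text
time_s: 3.2
tcp_pos: [0.5971, 0.0408, 0.1029]
tool_rot: [3.14, 0.105, 0.003]
force: [-0.9, 0.1, 0.2]
grip_width: 0.008
grip_force: 0.0
t 3.2 board [[ 50.4 100.9 102.9]] toolx yaw err deg 0.0 F board [-0.8  0.2  0.2] grip 0.01 tilt [ 0.002 -0.    -1.   ]
```

View pics/s2.png

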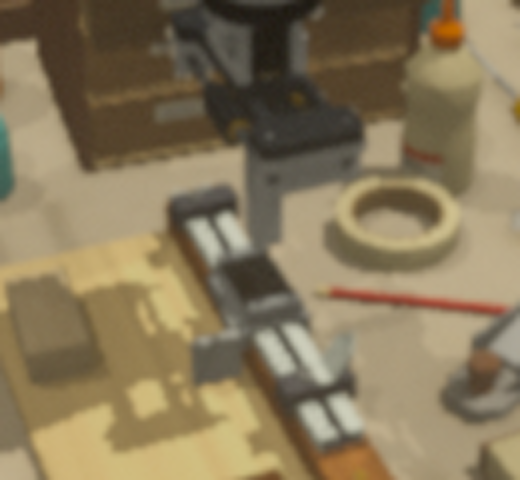

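The fingertips, at s2 (265,240), hang directly over the pad at (258,278). Next I'll lower gently and watch the force.

```bash
python3 -m handwheel '0 0 0.4 0 -1;0 0 0.35 0 -1;0 0 0.05 0 -1;0 0 0.05 0 -1;0 0 0 0 -1;0 0 0 0 -1;0 0 0 0 -1'; python3 st.py
python3 -m handwheel '0 0 0.05 0 -1;0 0 0.05 0 -1;0 0 0 0 -1;0 0 0 0 -1'; python3 st.py
```

```text
time_s: 4.0
tcp_pos: [0.5959, 0.0411, 0.0674]
tool_rot: [3.14, 0.107, -0.002]
force: [-4.1, -0.8, 6.1]
grip_width: 0.002
grip_force: 2.8
t 4.0 board [[ 49.2 101.3  67.4]] toolx yaw err deg 0.04 F board [-4.1 -0.5  6.1] grip 0.0 tilt [-0.001 -0.    -1.   ]
time_s: 4.4
tcp_pos: [0.5961, 0.0411, 0.0636]
tool_rot: [3.139, 0.106, -0.002]
force: [-5.6, -2.0, 9.7]
grip_width: 0.004
grip_force: 5.2
t 4.4 board [[ 49.4 101.3  63.6]] toolx yaw err deg 0.04 F board [-5.7 -1.6  9.7] grip 0.0 tilt [-0.001 -0.    -1.   ]
```

```bash
python3 -m handwheel '0 0 0.05 0 -1;0 0 0.02 0 -1;0 0 0 0 -1;0 0 0 0 -1'; python3 st.py
```

```text
time_s: 4.8
tcp_pos: [0.5964, 0.0414, 0.0627]
tool_rot: [3.139, 0.107, -0.0]
force: [-17.4, -2.9, 41.3]
grip_width: 0.005
grip_force: 20.5
t 4.8 board [[ 49.7 101.6  62.7]] toolx yaw err deg 0.05 F board [-17.6  -1.8  41.3] grip 0.01 tilt [-0.    -0.001 -1.   ]
```

```bash
python3 -m handwheel '-0.02 0 -0.04 0 -1;0 0 0 0 -1;0 0 0 0 -1'; python3 st.py
```

```text
time_s: 5.1
tcp_pos: [0.596, 0.0415, 0.0631]
tool_rot: [-3.14, -0.107, -0.001]
force: [-3.8, -0.7, 14.9]
grip_width: 0.009
grip_force: 7.8
t 5.1 board [[ 49.4 101.7  63.1]] toolx yaw err deg 0.05 F board [-3.9 -0.5 14.9] grip 0.01 tilt [ 0.001  0.    -1.   ]
```

```bash
python3 -m handwheel '0 0.05 0 0 -1;0 0.1 0 0 -1;0 0 0 0 -1;0 0 0 0 -1'; python3 st.py;  python3 -m handwheel '0 0.1 0 0 -1;0 0.1 0 0 -1;0 0.1 0 0 -1;0 0.1 0 0 -1;0 0.1 0 0 -1;0 0 0 0 -1;0 0 0 0 -1'; python3 st.py
```

```text
time_s: 5.5
tcp_pos: [0.5965, 0.0351, 0.0631]
tool_rot: [3.14, 0.106, 0.001]
force: [-4.4, -1.3, 15.7]
grip_width: 0.009
grip_force: 7.9
t 5.5 board [[49.4 95.3 63.1]] toolx yaw err deg 0.03 F board [-4.4 -1.  15.7] grip 0.01 tilt [ 0.001 -0.    -1.   ]
time_s: 6.2
tcp_pos: [0.5979, 0.0151, 0.0632]
tool_rot: [3.14, 0.106, 0.001]
force: [-3.6, -1.1, 16.1]
grip_width: 0.002
grip_force: 7.7
t 6.2 board [[49.5 75.2 63.2]] toolx yaw err deg 0.03 F board [-3.6 -0.9 16.1] grip 0.0 tilt [ 0.001 -0.    -1.   ]
```

```bash
python3 -m handwheel '0 0.1 0 0 -1;0 0.1 0 0 -1;0 0.1 0 0 -1;0 0.1 0 0 -1;0 0.1 0 0 -1;0 0 0 0 -1;0 0 0 0 -1'; python3 st.py; for i in 1; do python3 -m handwheel '0 0.05 0 0 -1;0 0.05 0 0 -1;0 0.05 0 0 -1;0 0 0 0 -1;0 0 0 0 -1'; done; python3 st.py
```

```text
time_s: 6.9
tcp_pos: [0.5993, -0.0049, 0.0632]
tool_rot: [3.139, 0.106, 0.002]
force: [-3.7, -1.8, 15.4]
grip_width: 0.004
grip_force: 7.5
t 6.9 board [[49.5 55.1 63.2]] toolx yaw err deg 0.03 F board [-3.8 -1.5 15.4] grip 0.0 tilt [ 0.001 -0.    -1.   ]
time_s: 7.4
tcp_pos: [0.5997, -0.0107, 0.0632]
tool_rot: [3.14, 0.106, 0.002]
force: [-3.4, -1.2, 15.3]
grip_width: 0.002
grip_force: 7.5
t 7.4 board [[49.6 49.4 63.2]] toolx yaw err deg 0.04 F board [-3.4 -0.9 15.3] grip 0.0 tilt [ 0.001 -0.    -1.   ]
```

```bash
for i in 1; do python3 -m handwheel '0 0.05 0 0 -1;0 0.03 0 0 -1;0 0 0 0 -1;0 0 0 0 -1';python3 st.py;  python3 -m handwheel '0 0.05 0 0 -1;0 0 0 0 -1;0 0 0 0 -1';python3 st.py; done
```

```text
time_s: 7.8
tcp_pos: [0.5999, -0.0138, 0.0632]
tool_rot: [3.14, 0.107, 0.002]
force: [-2.7, -0.3, 14.6]
grip_width: 0.002
grip_force: 7.4
t 7.8 board [[49.6 46.3 63.2]] toolx yaw err deg 0.05 F board [-2.7 -0.1 14.6] grip 0.0 tilt [ 0.001 -0.    -1.   ]
time_s: 8.1
tcp_pos: [0.6001, -0.0158, 0.0632]
tool_rot: [3.14, 0.106, 0.002]
force: [-3.8, -0.7, 14.0]
grip_width: 0.002
grip_force: 7.4
t 8.1 board [[49.6 44.2 63.2]] toolx yaw err deg 0.04 F board [-3.8 -0.4 14. ] grip 0.0 tilt [ 0.001 -0.    -1.   ]
```

```bash
for i in 1; do python3 -m handwheel '0 0.05 0 0 -1;0 0 0 0 -1;0 0 0 0 -1';python3 st.py;  python3 -m handwheel '0 0.05 0 0 -1;0 0 0 0 -1;0 0 0 0 -1';python3 st.py; done
python3 - <<'E'
from h import *
b=np.load('board.npy')
p,d=viewer.grab_frame('side')
a=cv2.resize(p[150:250,230:340],None,fx=5,fy=5,interpolation=cv2.INTER_CUBIC)
cv2.imwrite('pics/s3.png',a[:,:,::-1])
E
```

```text
time_s: 8.4
tcp_pos: [0.6002, -0.017, 0.0631]
tool_rot: [-3.139, -0.107, -0.002]
force: [-3.6, 3.1, 14.7]
grip_width: 0.006
grip_force: 7.2
t 8.4 board [[49.6 43.  63.1]] toolx yaw err deg 0.08 F board [-3.4  3.3 14.7] grip 0.01 tilt [ 0.001  0.001 -1.   ]
time_s: 8.7
tcp_pos: [0.6005, -0.0181, 0.0632]
tool_rot: [-3.138, -0.108, -0.002]
force: [-2.7, 6.9, 13.7]
grip_width: 0.006
grip_force: 6.5
t 8.7 board [[49.8 41.9 63.2]] toolx yaw err deg 0.11 F board [-2.3  7.1 13.7] grip 0.01 tilt [ 0.001  0.002 -1.   ]
```

View pics/s3.png

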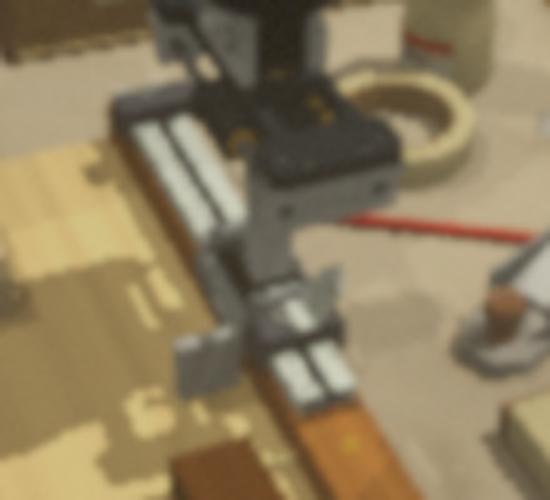

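The stop is now near the pointer block: its end is at s3 (270,300) and the block at (320,335). The lateral force is rising, so I'll push a little more to confirm it's firm contact and not the fingertips slipping.

```bash
for i in 1; do python3 -m handwheel '0 0.04 0 0 -1;0 0 0 0 -1;0 0 0 0 -1';python3 st.py;  python3 -m handwheel '0 0.04 0 0 -1;0 0 0 0 -1;0 0 0 0 -1';python3 st.py; done
python3 - <<'E'
from h import *
b=np.load('board.npy')
# where things should project if stop at pad y 52.5, in s3 crop pixels
P=[(24,16.5,72),(76,16.5,72),(24,16.5,64),(25,16.5,64),(75,16.5,64),(25,-5.5,64),(75,-5.5,64),(50,52.5,63)]
print(((proj('side',b2w(b,P))-[230,150])*5).round().tolist())
E
```

```text
time_s: 9.05
tcp_pos: [0.6007, -0.0196, 0.0632]
tool_rot: [-3.138, -0.109, -0.003]
force: [-0.6, 7.3, 12.1]
grip_width: 0.01
grip_force: 6.0
t 9.05 board [[50.  40.4 63.2]] toolx yaw err deg 0.12 F board [-0.1  7.3 12.1] grip 0.01 tilt [ 0.002  0.002 -1.   ]
time_s: 9.35
tcp_pos: [0.6009, -0.0213, 0.0631]
tool_rot: [-3.138, -0.108, -0.003]
force: [-0.4, 7.4, 10.8]
grip_width: 0.005
grip_force: 5.7
t 9.35 board [[50.  38.7 63.1]] toolx yaw err deg 0.11 F board [ 0.1  7.4 10.8] grip 0.0 tilt [ 0.002  0.002 -1.   ]
[[240.0, 303.0], [332.0, 280.0], [240.0, 315.0], [242.0, 314.0], [330.0, 292.0], [258.0, 341.0], [346.0, 317.0], [261.0, 264.0]]
```

The lateral force is steady at about 7 N, well above the 2 N free drag, and the fingertips are slipping on the pad. So the stop is firm against the block. Lifting straight up.

```bash
python3 -m handwheel '0 0 -0.05 0 -1;0 0 -0.05 0 -1;0 0 -0.05 0 -1;0 0 -0.1 0 -1;0 0 -0.5 0 -1;0 0 -1 0 -1;0 0 -1 0 -1;-0.5 0 -1 0 -1;-1 0 0 0 -1;-1 0 0 0 -1;-1 0 0 0 -1;0 0 0 0 -1'; python3 st.py
python3 -m handwheel '-1 0 0 0 -1;-1 0 0 0 -1;0 1 0 0 -1;0 1 0 0 -1;0 1 0 0 -1;0 1 0 0 -1;0 1 0 0 -1;0 0 0 0 -1'; python3 st.py
python3 - <<'E'
from h import *
p,d=viewer.grab_frame('top');q,_=viewer.grab_frame('side')
a=cv2.resize(p[180:255,175:375],None,fx=4,fy=4,interpolation=cv2.INTER_CUBIC)
cv2.imwrite('pics/t4.png',a[:,:,::-1])
a=cv2.resize(q[150:250,230:340],None,fx=5,fy=5,interpolation=cv2.INTER_CUBIC)
cv2.imwrite('pics/s4.png',a[:,:,::-1])
E
```

```text
time_s: 10.55
tcp_pos: [0.4565, -0.0334, 0.2123]
tool_rot: [3.138, 0.105, -0.002]
force: [1.0, 0.8, 0.3]
grip_width: 0.003
grip_force: 0.0
t 10.55 board [[-94.9  36.3 212.3]] toolx yaw err deg -0.02 F board [1.  0.8 0.3] grip 0.0 tilt [-0.002 -0.002 -1.   ]
time_s: 11.35
tcp_pos: [0.3936, -0.242, 0.2119]
tool_rot: [3.14, 0.098, -0.001]
force: [-0.6, 1.2, -0.9]
grip_width: 0.002
grip_force: 0.0
t 11.35 board [[-171.6 -167.6  211.9]] toolx yaw err deg -0.27 F board [-0.5  1.2 -0.9] grip 0.0 tilt [-0.001 -0.    -1.   ]
```

View pics/t4.png

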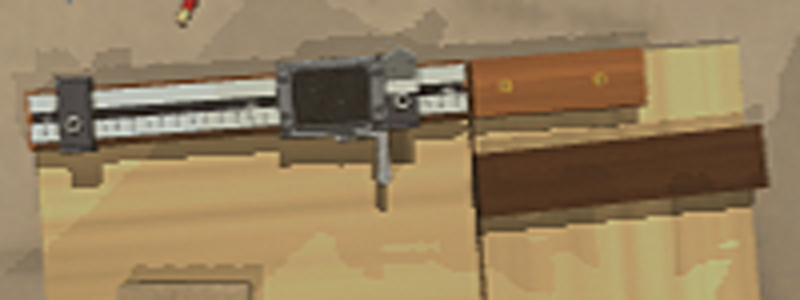

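View pics/s4.png

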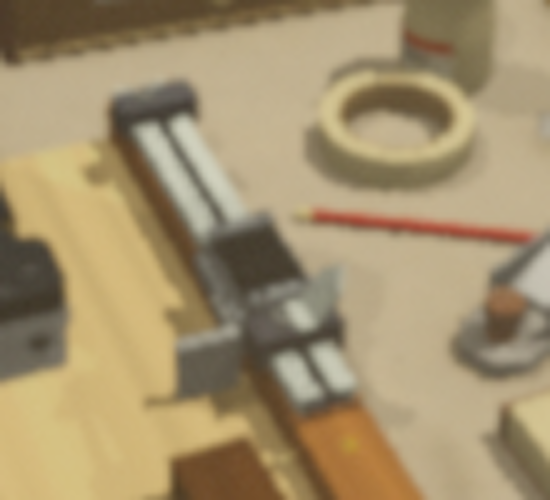

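The stop now sits against the pointer block: in t4 its right edge at (385,90) meets the block. The blank hasn't moved. Next I'll open the fingers and use both tips as a wide pusher for the blank's front side.

```bash
python3 -m handwheel '0.8 -0.43 0 0 1;0.8 -0.43 0 0 1;0.8 -0.43 0 0 1;0 0 0.8 0 1;0 0 0.8 0 1;0 0 0.8 0 1;0 0 0.8 0 1;0 0 0.8 0 1;0 0 0 0 1;0 0 0 0 1;0 0 0 0 1'; python3 st.py
python3 - <<'E'
from h import *
b=np.load('board.npy')
print(w2b(b,ray('top',tc([(640,80),(643,105),(381,205),(377,180)]),.038)).round(1))
print(w2b(b,ray('top',tc([(765,126),(768,186),(478,217),(474,153)]),.04)).round(1))
E
```

```text
time_s: 12.55
tcp_pos: [0.4873, -0.1794, 0.054]
tool_rot: [3.139, 0.107, 0.003]
force: [0.3, 0.2, -0.1]
grip_width: 0.906
grip_force: 0.0
t 12.55 board [[ -73.9 -111.4   54. ]] toolx yaw err deg 0.07 F board [ 0.3  0.2 -0.1] grip 0.91 tilt [ 0.002 -0.001 -1.   ]
[[  48.1 -161.    38. ]
 [  30.7 -161.7   38. ]
 [ -25.3   23.8   38. ]
 [  -8.    25.3   38. ]]
[[  10.2 -244.7   40. ]
 [ -31.3 -243.4   40. ]
 [ -38.3  -41.9   40. ]
 [   5.7  -42.4   40. ]]
```

```bash
python3 -m handwheel '0 0 0.45 0 1;0 0 0.42 0 1;0 0 0 0 1;0 0 0 0 1'; python3 st.py; python3 -m handwheel '0.2 0 0 0 1;0.2 0 0 0 1;0.1 0 0 0 1;0.05 0 0 0 1;0.05 0 0 0 1;0.05 0 0 0 1;0.05 0 0 0 1;0.05 0 0 0 1;0.05 0 0 0 1;0 0 0 0 1;0 0 0 0 1'; python3 st.py
```

```text
time_s: 12.95
tcp_pos: [0.487, -0.1796, 0.0187]
tool_rot: [3.139, 0.107, 0.002]
force: [-0.7, 0.0, -0.4]
grip_width: 0.999
grip_force: 0.0
t 12.95 board [[ -74.3 -111.6   18.7]] toolx yaw err deg 0.04 F board [-0.7  0.1 -0.4] grip 1.0 tilt [ 0.001 -0.    -1.   ]
time_s: 14.05
tcp_pos: [0.5184, -0.1774, 0.0174]
tool_rot: [-3.14, -0.106, -0.0]
force: [-0.0, -0.2, -0.2]
grip_width: 1.0
grip_force: 0.0
t 14.05 board [[ -42.8 -111.5   17.4]] toolx yaw err deg 0.04 F board [-0.  -0.2 -0.2] grip 1.0 tilt [ 0.  0. -1.]
```

Advance gently, 1–2 mm per row, towards the fence (expected contact with the fingertips at about x = −22).

```bash
python3 -m handwheel '0.04 0 0 0 1;0.04 0 0 0 1;0.04 0 0 0 1;0.04 0 0 0 1;0.04 0 0 0 1;0.04 0 0 0 1;0.04 0 0 0 1;0.04 0 0 0 1;0 0 0 0 1;0 0 0 0 1'; python3 st.py; python3 -m handwheel '0.03 0 0 0 1;0.03 0 0 0 1;0.03 0 0 0 1;0 0 0 0 1;0 0 0 0 1'; python3 st.py
```

```text
time_s: 15.05
tcp_pos: [0.5312, -0.1765, 0.0175]
tool_rot: [-3.14, -0.107, -0.0]
force: [-0.5, 0.2, 0.1]
grip_width: 1.001
grip_force: 0.0
t 15.05 board [[ -29.9 -111.4   17.5]] toolx yaw err deg 0.05 F board [-0.5  0.2  0.1] grip 1.0 tilt [ 0.  0. -1.]
time_s: 15.55
tcp_pos: [0.5348, -0.1762, 0.0175]
tool_rot: [-3.14, -0.107, -0.0]
force: [0.3, 0.4, -0.5]
grip_width: 1.001
grip_force: 0.0
t 15.55 board [[ -26.3 -111.5   17.5]] toolx yaw err deg 0.05 F board [ 0.4  0.4 -0.5] grip 1.0 tilt [ 0.  0. -1.]
```

```bash
python3 -m handwheel '0.03 0 0 0 1;0.03 0 0 0 1;0 0 0 0 1;0 0 0 0 1'; python3 st.py; python3 -m handwheel '0.02 0 0 0 1;0.02 0 0 0 1;0 0 0 0 1;0 0 0 0 1'; python3 st.py
```

```text
time_s: 15.95
tcp_pos: [0.5372, -0.176, 0.0174]
tool_rot: [-3.14, -0.107, -0.0]
force: [-0.9, -0.1, -0.1]
grip_width: 0.998
grip_force: 0.0
t 15.95 board [[ -23.9 -111.4   17.4]] toolx yaw err deg 0.05 F board [-0.9 -0.1 -0.1] grip 1.0 tilt [ 0.  0. -1.]
time_s: 16.35
tcp_pos: [0.5379, -0.176, 0.0173]
tool_rot: [-3.14, -0.107, 0.003]
force: [-6.2, -0.3, 3.5]
grip_width: 0.998
grip_force: 2.9
t 16.35 board [[ -23.2 -111.5   17.3]] toolx yaw err deg 0.05 F board [-6.2  0.1  3.5] grip 1.0 tilt [-0.002  0.    -1.   ]
```

```bash
python3 -m handwheel '0.02 0 0 0 1;0 0 0 0 1;0 0 0 0 1'; python3 st.py; python3 -m handwheel '-0.1 0 0 0 1;-0.4 0 0 0 1;-0.5 0 0 0 1;0 0 -1 0 -1;0 0 -1 0 -1;0 1 0 0 -1;0 1 0 0 -1;0 1 0 0 -1;0 1 0 0 -1;0 0.2 0 0 -1;0 0 0 0 -1;0 0 0 0 -1'; python3 st.py
python3 - <<'E'
from h import *
b=np.load('board.npy')
p,d=viewer.grab_frame('top');q,_=viewer.grab_frame('side')
cv2.imwrite('pics/t5.png',cv2.resize(p[180:255,225:385],None,fx=5,fy=5,interpolation=cv2.INTER_CUBIC)[:,:,::-1])
# dark blank edge via mask
for n,im in(('top',p),('side',q)):
    hsv=cv2.cvtColor(im,cv2.COLOR_RGB2HSV)
    m=cv2.inRange(hsv,(0,70,20),(15,255,105))
    ex=proj(n,b2w(b,[(8,-144,40)]))[0].astype(int); print(n,ex,hsv[ex[1],ex[0]])
    k,l,s,c=cv2.connectedComponentsWithStats(m); i=l[ex[1],ex[0]]; print(s[i])
    if i:
        cs=cv2.findContours((l==i).astype(np.uint8),0,2)[0][0]; bx=cv2.boxPoints(cv2.minAreaRect(cs)); print(w2b(b,ray(n,bx,.04)).round(1).tolist())
E
```

```text
time_s: 16.65
tcp_pos: [0.5379, -0.1761, 0.0172]
tool_rot: [-3.14, -0.107, 0.005]
force: [-10.1, -1.6, 7.6]
grip_width: 0.996
grip_force: 5.2
t 16.65 board [[ -23.2 -111.5   17.2]] toolx yaw err deg 0.05 F board [-10.2  -0.9   7.6] grip 1.0 tilt [-0.003  0.    -1.   ]
time_s: 17.85
tcp_pos: [0.5112, -0.3448, 0.0973]
tool_rot: [-3.139, -0.108, -0.0]
force: [0.3, -0.8, 0.3]
grip_width: 0.271
grip_force: 0.0
t 17.85 board [[ -61.2 -278.1   97.3]] toolx yaw err deg 0.11 F board [ 0.3 -0.8  0.3] grip 0.27 tilt [ 0.     0.001 -1.   ]
top [329 214] [ 13 146  82]
[ 280  195   87   30 1204]
[[-2.9, -1.1, 40.0], [74.2, -16.4, 40.0], [28.2, -251.6, 40.0], [-49.1, -235.4, 40.0]]
side [296 263] [20 92 64]
[     0      0    560    420 230453]
```

View pics/t5.png

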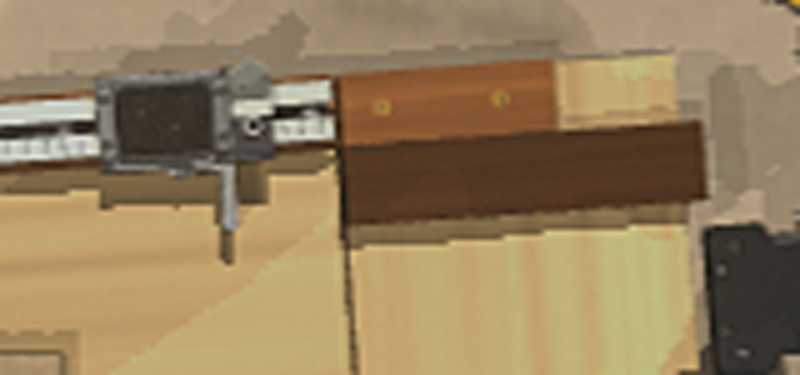

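The blank lies flat along the fence, from t5 (343,185) to (705,160), and the stop is still against its block. Next I'll move behind the blank's −y end.

```bash
python3 -m handwheel '0.85 0.05 0 0 -1;0.85 0 0 0 -1;0 0 0.65 0 -1;0 0 0.65 0 -1;0 0 0.65 0 -1;0 0 0 0 -1;0 0 0 0 -1'; python3 st.py; python3 -m handwheel '0 -0.1 0 0 -1;0 -0.1 0 0 -1;0 -0.1 0 0 -1;0 -0.05 0 0 -1;0 -0.05 0 0 -1;0 -0.05 0 0 -1;0 -0.05 0 0 -1;0 0 0 0 -1;0 0 0 0 -1'; python3 st.py
```

```text
time_s: 18.65
tcp_pos: [0.5793, -0.3428, 0.0201]
tool_rot: [-3.139, -0.108, 0.0]
force: [0.3, -0.1, 0.7]
grip_width: 0.006
grip_force: 0.0
t 18.65 board [[   6.9 -280.7   20.1]] toolx yaw err deg 0.1 F board [ 0.3 -0.1  0.7] grip 0.01 tilt [-0.  0. -1.]
time_s: 19.55
tcp_pos: [0.5775, -0.3237, 0.0194]
tool_rot: [-3.14, -0.106, 0.0]
force: [1.3, 0.1, -0.1]
grip_width: 0.006
grip_force: 0.0
t 19.55 board [[   6.4 -261.5   19.4]] toolx yaw err deg 0.04 F board [ 1.3  0.  -0.1] grip 0.01 tilt [-0.  0. -1.]
```

```bash
python3 -m handwheel '0 -0.06 0 0 -1;0 -0.06 0 0 -1;0 -0.06 0 0 -1;0 -0.06 0 0 -1;0 -0.06 0 0 -1;0 -0.06 0 0 -1;0 -0.06 0 0 -1;0 -0.06 0 0 -1;0 -0.06 0 0 -1;0 -0.06 0 0 -1;0 0 0 0 -1'; python3 st.py; python3 -m handwheel '0 -0.06 0 0 -1;0 -0.06 0 0 -1;0 -0.06 0 0 -1;0 -0.06 0 0 -1;0 -0.06 0 0 -1;0 -0.06 0 0 -1;0 -0.06 0 0 -1;0 -0.06 0 0 -1;0 -0.06 0 0 -1;0 -0.06 0 0 -1;0 0 0 0 -1'; python3 st.py
python3 - <<'E'
from h import *
p,d=viewer.grab_frame('top')
cv2.imwrite('pics/t6.png',cv2.resize(p[180:255,225:385],None,fx=5,fy=5,interpolation=cv2.INTER_CUBIC)[:,:,::-1])
E
```

```text
time_s: 20.65
tcp_pos: [0.576, -0.2992, 0.0194]
tool_rot: [-3.139, -0.107, 0.0]
force: [0.8, 0.4, -0.9]
grip_width: 0.006
grip_force: 0.0
t 20.65 board [[   6.5 -236.9   19.4]] toolx yaw err deg 0.07 F board [ 0.9  0.3 -0.9] grip 0.01 tilt [-0.  0. -1.]
time_s: 21.75
tcp_pos: [0.5743, -0.2753, 0.0194]
tool_rot: [-3.139, -0.107, 0.0]
force: [0.5, -0.2, -0.4]
grip_width: 0.004
grip_force: 0.0
t 21.75 board [[   6.5 -212.9   19.4]] toolx yaw err deg 0.07 F board [ 0.4 -0.3 -0.4] grip 0.0 tilt [-0.  0. -1.]
```

View pics/t6.png

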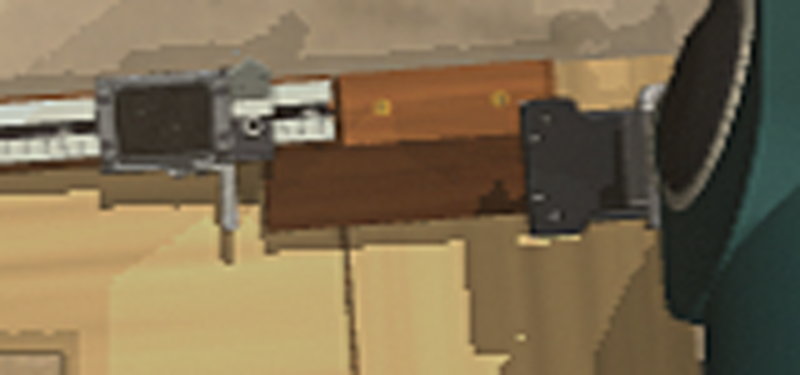

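The blank is still flat on the fence. Its end at t6 (265,190) is about 14 mm short of the plate at (236,195), so I'll finish slowly.

```bash
python3 -m handwheel '0 -0.05 0 0 -1;0 -0.05 0 0 -1;0 -0.05 0 0 -1;0 -0.04 0 0 -1;0 -0.04 0 0 -1;0 -0.03 0 0 -1;0 0 0 0 -1;0 0 0 0 -1'; python3 st.py; python3 -m handwheel '0 -0.03 0 0 -1;0 -0.02 0 0 -1;0 -0.02 0 0 -1;0 0 0 0 -1;0 0 0 0 -1'; python3 st.py
```

```text
time_s: 22.6
tcp_pos: [0.5736, -0.2653, 0.0194]
tool_rot: [-3.14, -0.107, 0.0]
force: [0.2, 0.7, 0.1]
grip_width: 0.004
grip_force: 0.0
t 22.6 board [[   6.4 -202.9   19.4]] toolx yaw err deg 0.05 F board [0.2 0.7 0.1] grip 0.0 tilt [-0.  0. -1.]
time_s: 23.1
tcp_pos: [0.5734, -0.2625, 0.0194]
tool_rot: [-3.14, -0.107, 0.0]
force: [0.1, -0.1, 0.3]
grip_width: 0.004
grip_force: 0.1
t 23.1 board [[   6.4 -200.1   19.4]] toolx yaw err deg 0.05 F board [ 0.1 -0.1  0.3] grip 0.0 tilt [-0.  0. -1.]
```

```bash
python3 -m handwheel '0 -0.02 0 0 -1;0 -0.02 0 0 -1;0 0 0 0 -1;0 0 0 0 -1'; python3 st.py; python3 -m handwheel '0 -0.02 0 0 -1;0 -0.02 0 0 -1;0 0 0 0 -1;0 0 0 0 -1'; python3 st.py
```

```text
time_s: 23.5
tcp_pos: [0.5733, -0.2609, 0.0194]
tool_rot: [-3.14, -0.107, 0.0]
force: [-0.4, 0.2, -0.5]
grip_width: 0.005
grip_force: 0.1
t 23.5 board [[   6.4 -198.5   19.4]] toolx yaw err deg 0.05 F board [-0.4  0.2 -0.5] grip 0.0 tilt [-0.  0. -1.]
time_s: 23.9
tcp_pos: [0.5732, -0.2594, 0.0194]
tool_rot: [-3.14, -0.107, 0.0]
force: [0.5, -0.5, 0.6]
grip_width: 0.005
grip_force: 0.5
t 23.9 board [[   6.4 -197.    19.4]] toolx yaw err deg 0.05 F board [ 0.4 -0.5  0.6] grip 0.0 tilt [-0.  0. -1.]
```

```bash
python3 -m handwheel '0 -0.02 0 0 -1;0 -0.01 0 0 -1;0 0 0 0 -1;0 0 0 0 -1'; python3 st.py; python3 -m handwheel '0 -0.02 0 0 -1;0 -0.01 0 0 -1;0 0 0 0 -1;0 0 0 0 -1'; python3 st.py
```

```text
time_s: 24.3
tcp_pos: [0.573, -0.2593, 0.0195]
tool_rot: [3.139, 0.105, 0.0]
force: [1.4, -6.3, -0.8]
grip_width: 0.006
grip_force: 3.2
t 24.3 board [[   6.2 -196.9   19.5]] toolx yaw err deg -0.0 F board [ 0.9 -6.4 -0.8] grip 0.01 tilt [ 0.    -0.001 -1.   ]
time_s: 24.7
tcp_pos: [0.5729, -0.2592, 0.0197]
tool_rot: [3.137, 0.104, 0.001]
force: [0.5, -10.5, -0.5]
grip_width: 0.005
grip_force: 5.6
t 24.7 board [[   6.2 -196.8   19.7]] toolx yaw err deg -0.04 F board [ -0.2 -10.5  -0.5] grip 0.0 tilt [ 0.001 -0.002 -1.   ]
```

The blank touches the plate at the predicted place with about 10 N, well below the brake's 35 N. I'll back off and gently re-seat it against the fence.

```bash
python3 -m handwheel '0 0.1 0 0 -1;0 0.4 0 0 -1;0 0 -1 0 -1;0 0 -1 0 -1;-1 0 0 0 -1;-1 0 0 0 1;-0.1 -0.8 0 0 1;0 -0.8 0 0 1;0 -0.8 0 0 1;0 -0.9 0 0 1;0 0 0 0 1;0 0 0 0 1'; python3 st.py; python3 -m handwheel '0 0 0.7 0 1;0 0 0.7 0 1;0 0 0.6 0 1;0 0 0 0 1;0.2 0 0 0 1;0.2 0 0 0 1;0.2 0 0 0 1;0.2 0 0 0 1;0.2 0 0 0 1;0 0 0 0 1;0 0 0 0 1'; python3 st.py
```

```text
time_s: 25.9
tcp_pos: [0.482, -0.1512, 0.0997]
tool_rot: [3.14, 0.108, 0.0]
force: [-0.7, -0.6, 0.1]
grip_width: 0.562
grip_force: 0.0
t 25.9 board [[-77.4 -82.9  99.7]] toolx yaw err deg 0.1 F board [-0.8 -0.6  0.1] grip 0.56 tilt [ 0. -0. -1.]
time_s: 27.0
tcp_pos: [0.5215, -0.1482, 0.0194]
tool_rot: [-3.14, -0.107, 0.0]
force: [-0.4, -0.0, 0.2]
grip_width: 1.003
grip_force: 0.0
t 27.0 board [[-37.7 -82.6  19.4]] toolx yaw err deg 0.05 F board [-0.4  0.   0.2] grip 1.0 tilt [-0.  0. -1.]
```

```bash
python3 -m handwheel '0.1 0 0 0 1;0.1 0 0 0 1;0.05 0 0 0 1;0.03 0 0 0 1;0.03 0 0 0 1;0.02 0 0 0 1;0.02 0 0 0 1;0 0 0 0 1;0 0 0 0 1'; python3 st.py; python3 -m handwheel '0.02 0 0 0 1;0.01 0 0 0 1;0 0 0 0 1;0 0 0 0 1'; python3 st.py
```

```text
time_s: 27.9
tcp_pos: [0.5355, -0.1473, 0.0194]
tool_rot: [-3.14, -0.107, 0.0]
force: [0.5, 0.3, -1.3]
grip_width: 1.002
grip_force: 0.0
t 27.9 board [[-23.7 -82.7  19.4]] toolx yaw err deg 0.04 F board [ 0.6  0.2 -1.3] grip 1.0 tilt [-0.  0. -1.]
time_s: 28.3
tcp_pos: [0.5358, -0.1473, 0.0193]
tool_rot: [-3.14, -0.107, 0.003]
force: [-7.3, 0.3, 4.1]
grip_width: 1.004
grip_force: 2.9
t 28.3 board [[-23.3 -82.7  19.3]] toolx yaw err deg 0.05 F board [-7.2  0.8  4.1] grip 1.0 tilt [-0.002  0.    -1.   ]
```

```bash
python3 -m handwheel '-0.1 0 0 0 1;-0.4 0 0 0 1;-1 0 0 0 1;0 0 -1 0 1;0 0 -1 0 1;-1 0.5 -1 0 1;-1 1 -0.5 0 1;0 1 0 0 1;0 1 0 0 1;0 0 0 0 1;0 0 0 0 1'; python3 st.py
python3 - <<'E'
from h import *
b=np.load('board.npy')
p,_=viewer.grab_frame('top');g=cv2.cvtColor(p,cv2.COLOR_RGB2GRAY).astype(np.float32)
Y=np.arange(-20,40,3.)
for X,z,ys in((0,40,Y),(8,40,Y),(-8,40,Y)):
    uv=proj('top',b2w(b,[(X,y,z) for y in ys])).astype(np.float32)
    print(X,list(zip(ys.astype(int).tolist(),cv2.remap(g,uv[:,0],uv[:,1],1).ravel().astype(int).tolist())))
# edge along the fence and the front side of the blank
for y in (-170,-120,-60,-30,-10,5):
    xs=np.arange(-30,-5,2.5);uv=proj('top',b2w(b,[(x,y,40) for x in xs])).astype(np.float32)
    print(y,cv2.remap(g,uv[:,0],uv[:,1],1).ravel().astype(int).tolist())
E
```

```text
time_s: 29.4
tcp_pos: [0.4189, -0.2858, 0.1492]
tool_rot: [-3.14, -0.104, 0.0]
force: [-0.6, 0.3, -0.6]
grip_width: 1.001
grip_force: 0.0
t 29.4 board [[-149.3 -213.   149.2]] toolx yaw err deg -0.04 F board [-0.6  0.4 -0.6] grip 1.0 tilt [-0.  0. -1.]
0 [(-20, 60), (-17, 60), (-14, 60), (-11, 60), (-8, 61), (-5, 60), (-2, 60), (1, 60), (4, 60), (7, 60), (10, 59), (13, 49), (16, 101), (19, 139), (22, 142), (25, 95), (28, 102), (31, 159), (34, 167), (37, 164)]
8 [(-20, 59), (-17, 59), (-14, 60), (-11, 60), (-8, 60), (-5, 60), (-2, 59), (1, 60), (4, 59), (7, 59), (10, 59), (13, 52), (16, 80), (19, 139), (22, 140), (25, 95), (28, 87), (31, 90), (34, 89), (37, 88)]
-8 [(-20, 59), (-17, 58), (-14, 58), (-11, 59), (-8, 59), (-5, 58), (-2, 58), (1, 58), (4, 58), (7, 58), (10, 57), (13, 50), (16, 104), (19, 144), (22, 143), (25, 102), (28, 131), (31, 165), (34, 164), (37, 163)]
-170 [156, 160, 143, 82, 90, 92, 96, 62, 60, 62]
-120 [161, 160, 84, 89, 92, 95, 88, 70, 57, 58]
-60 [156, 160, 129, 83, 89, 93, 93, 53, 57, 57]
-30 [162, 162, 107, 84, 90, 93, 87, 62, 55, 59]
-10 [161, 160, 150, 80, 89, 94, 82, 62, 57, 59]
5 [161, 163, 100, 84, 89, 94, 86, 65, 57, 58]
```

The image profiles show the blank's dark top running straight into the bright plate with no gap, and its front edge parallel to the fence. The arm is clear, so I'm handing in.

```bash
python3 -c "
from workcell import r
print(r.sign_off())"
```

```text
the job is handed in; nothing more can be done
None
```

The job is handed in at about 29 s: the stop is braked against the pointer block, and the blank is flat on the fence with its end touching the stop plate, judging by contact forces and the final camera check.

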